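# Gauge two eyepiece tubes and sort them

### The arm

A 7-joint arm with a two-finger parallel gripper is mounted at the origin on a cart in front of the work surface, level with it; the furniture and walls round the work are solid. World frame = base frame: x ahead of the robot, y to its left, z up, the work surface at z = 0. Lengths are in m, angles in rad, forces in N, time in s.
With the tool pointing down it reaches from about 0.425 to 0.95 m from the base axis. Payload 4.7 kg.
Tool frame: the origin (TCP) lies between the finger pads; the fingertips stand 22 mm ahead of it and the grasp point (between the pads) lies 3 mm ahead of it (ctrl.tip_reach is the distance from the TCP to the fingertips, in m); z points along the fingers, y is the line along which they close (so a half turn about z gives the same grasp; the last joint's range is limited). The gripper opens to 87 mm and grips with 3 to 60 N. Pads are 19 mm wide; open, the fingers measure 117 mm over their backs; the gripper's body (75 mm by 190 mm) begins 51 mm behind the grasp point.
Start: joints at [1.227, 0.469, -0.049, 1.532, 0.024, 1.141, -0.082], TCP at [0.209, -0.642, 0.245] pointing down, gripper open.
Joint ranges: [-2.59, 2.59], [-0.33, 1.99], [-1.39, 1.29], [0.1, 2.45], [-1.04, 4.18], [0.21, 1.99], [-2.66, 2.66]. Speed limits (rad/s): [2.57, 2.57, 3.14, 3.14, 3.14, 3.14, 3.14].

### API

Orientations are given as a unit quaternion [w, x, y, z].
In Python, from plant import ctrl, vision, ticket gives the robot as it stands. The module is installed in compiled form; this text tells all that it offers.
- The arm moves only by the tool send_rows, never from a script. Its argument "rows" is a list of rows, each a list of 7 numbers: the finger opening in cm, from 0 to 8.7, then the shift along the tool's x, y, z in cm, then the turn, a rotation vector about the tool's x, y, z in units of 10 degrees (1.0 is 10 degrees). A call has exactly 8 rows; each row shifts and turns the commanded pose from where the row before left it, along the tool's axes as they then stand; what a row does not reach is not made up. A row lasts 1/8 s, in which the tool goes at most 62.5 mm and 10.7 degrees, less where a joint would pass 70% of its speed; a pose out of reach is approached as far as the arm can. A call is refused whole if a number of a shift passes 6.25 or a number of a turn 1, either way. A call with a gripper value outside its range is refused whole. The fingers move at their own pace and stop on an object; "newtons" is the grip in N (left out, the last holds). Time passes only in rows, so rows that do not move let the fingers close, or fill a call up. It gives the time, the measured TCP pose, the force, the opening and the grip force at its end, in the units of the state.
- ctrl.sense(): the state, without advancing time (a new reading comes with each control period).
- vision.capture(name): name is "scene" or "top"; returns (picture, depth): 384x512x3 uint8, red, green, blue; 384x512 float32, m along the optical axis (not along the pixel's ray), 0 where there is no reading.
- vision.calibration(name): a dict with "vfov" (degrees; the focal length in pixels is half the picture's height over the tangent of half this angle, whatever the lens; pixels are square), "cx", "cy" (the principal point, pixels), "xyz" and "orientation" of the camera in the world. Camera axes: x right, y up, looking along -z (the intrinsics and any distortion apply to the point x, -y, -z); pixel columns grow to the right and rows downward; lengths in m; the calibration is good to about 2 mm. A picture is of the moment at which its call begins. calibration takes no time and is no camera call.
- ticket.close_job(): hands the job in; it is judged then, once.
Trained networks look in the newest picture that a camera, given by its name, has taken for a name from the list of things; names that differ only in an ending like _2 or _b are one class to them, and where a whole thing is asked for, a point or a joint stands for the part that bears it (a point fixed in the world has none). Each returns a list of dicts, best first, with "score" (0 to 1); they miss things now and then, are a little off and sometimes report something else, mostly with a low value. They report only what shows in the picture. A call takes as long as a camera call. They do not tell look-alikes from the thing itself.
- vision.boxes_of(camera, target): "xy" ([column, row] in pixels, amid what is visible of it).
- vision.pinpoint(camera, target): "xy" ([column, row] in pixels: a listed point, or the origin of a listed thing).
The state is a dict: "clock": time; "joints": joint angles; "joint_vel": joint speeds; "effort": joint torques, N m; "tool_pos": TCP position; "tcp_rot": TCP orientation; "force": force on the tool from outside, world axes, zero at the start; "moment": the same for the moment, N m; "width": finger opening in m; "grip_force": force on a finger pad.
Only numpy, scipy, OpenCV 4.12 (cv2) and the standard library are available. Lean on these libraries where they do the work, as an engineer would, in place of code of your own. Each camera call takes 0.05 s, during which the arm holds its last target. There are 200 camera calls.

### The job

One of the two look-alike black eyepiece tubes still has a stop ring in its bore, so an eyepiece would not go home in it. Take the tubes one at a time: lower a tube over the gauge pin, without forcing it, until it sits on the shoulder or stops short, then stand it upright in the green tray if it went fully down or in the red tray if it stopped short, and only then try and sort the other tube the same way. Do not disturb the other things on the desk.

Things in the scene. Friction and masses are not known exactly. Their poses are not given: they have to be found in the camera images.
- tube_a: one of two look-alike black tubes, 90 mm long, 37 mm outside diameter, knurled waist, open at both ends, 28 mm bore, about 120 g, symmetric end to end; starts standing on the desk. Origin at its middle (45 mm from each end, on the axis), z along its axis. Just one of the two tubes has a stop ring inside (21 mm opening, 6 mm thick, half-way along the bore); only the gauge tells which
- tube_b: one of two look-alike black tubes, 90 mm long, 37 mm outside diameter, knurled waist, open at both ends, 28 mm bore, about 120 g, symmetric end to end; starts standing on the desk. Origin at its middle (45 mm from each end, on the axis), z along its axis. Just one of the two tubes has a stop ring inside (21 mm opening, 6 mm thick, half-way along the bore); only the gauge tells which
- gauge_seat (a point): centre of the gauge's shoulder at the foot of its pin, 16 mm above the desk; z up along the pin. A clear tube slides down until its lower end rests on the shoulder (its middle 45 mm above this point); a tube with the stop ring hangs up on the pin's tip (its lower end about 15 mm, its middle about 60 mm above this point)
- gauge: plug gauge, fixed: upright steel pin, 25 mm in diameter, its tip 76 mm above the desk (60 mm above the shoulder; the last 6 mm taper to 16 mm), on a shoulder of 46 mm diameter and a dark round flange, 64 mm in diameter and 12 mm high; origin at the centre of its underside, on the desk
- green_tray_floor (a point): centre of the inner floor of the green tray, 3 mm above the desk; z up. Fixed square tray, 80 mm outside, 74 mm inside, rim 22 mm above the desk: for tubes that go fully down
- red_tray_floor (a point): centre of the inner floor of the red tray, same build as the green one: for tubes that stop short. Beside the trays, about 25 mm off on their -y side, stands a white drawer box, 100 mm high
- eyepiece_spare: bystander, stays where it is: spare eyepiece, black top on a bright barrel, 33 mm wide, 45 mm tall, standing; origin at the centre of its underside
- objective_can_1: bystander, stays where it is: all-black screw-top can, 36 mm wide, 50 mm tall; origin at the centre of its underside
- objective_can_2: bystander, stays where it is: amber can with black lid, 40 mm wide, 42 mm tall; origin at the centre of its underside
- oil_bottle: bystander, stays where it is: small dropper bottle, 29 mm wide, 76 mm tall; origin at the centre of its underside
There are look-alikes about, which are no part of the job. Leave any purple look-alike of the tube_a alone.

How it is judged:
By the outcome, as a careful person would: the job done as asked, in the order asked, and still so for the second after the job is handed in, with the robot touching nothing.
It also fails if it takes over 56 s, if anything falls off the work surface, if the arm or the gripper's body presses on something with over 40 N, if the wrist force passes 120 N, or if a joint passes its speed limit or range.

## Working session

There is one attempt and no reset: what is moved stays moved. The work goes in short steps, Python scripts to look and compute and a tool call to move; the robot and the scene stay as the last step left them, time stands still between calls to the robot, and variables do not carry over. Pictures are saved under pics/ and viewed, at most 10 in all, crops included, and the job is handed in when it is done.

Besides the shell and the picture viewer there is one more tool, called after "Emit:" as name([rows], argument=value, ...), one row to a line, values as JSON. send_rows: Moves the arm, as the interface text tells. Its arguments: {"type":"object","properties":{"rows":{"type":"array","items":{"type":"array","items":{"type":"number"}}},"newtons":{"type":"number"}},"required":["rows"]}

```bash
mkdir -p pics
cat > h.py <<'E'
import numpy as np, cv2
from scipy.spatial.transform import Rotation as R
from plant import ctrl, vision, ticket
def cal(n):
    c=vision.calibration(n); f=192/np.tan(np.radians(c['vfov'])/2)
    q=c['orientation']; return c,f,R.from_quat([q[1],q[2],q[3],q[0]])
def ray(n,uv):
    c,f,r=cal(n); d=np.array([(uv[0]-c['cx'])/f,-(uv[1]-c['cy'])/f,-1.0]); return np.array(c['xyz']),r.apply(d)
def atz(n,uv,z):
    o,d=ray(n,uv); return o+d*(z-o[2])/d[2]
def dep(n,uv,D):
    o,d=ray(n,uv); return o+d*D[int(round(uv[1])),int(round(uv[0]))]
def tri(uv1,uv2,a='scene',b='top'):
    o1,d1=ray(a,uv1);o2,d2=ray(b,uv2)
    t=np.linalg.lstsq(np.c_[d1,-d2],o2-o1,rcond=None)[0]
    p,q=o1+t[0]*d1,o2+t[1]*d2; return (p+q)/2,np.linalg.norm(p-q)
def snap(n,f):
    im,D=vision.capture(n); cv2.imwrite('pics/'+f,im[:,:,::-1]); return im,D
E
python3 - <<'E'
from h import *
for n in ('scene','top'):
    print(n,vision.calibration(n))
    im,D=snap(n,n+'0.png'); np.save(n+'0.npy',D)
    for t in ['tube_a','gauge','gauge_seat','green_tray_floor','red_tray_floor','eyepiece_spare','objective_can_1','oil_bottle']:
        print(t,[(np.round(d['xy'],1).tolist(),round(d['score'],2),np.round(dep(n,d['xy'],D),3).tolist()) for d in vision.pinpoint(n,t)])
print(ctrl.sense(), ctrl.tip_reach)
E
```

```text
scene {'vfov': 47.044589783491034, 'cx': 258.8869833764452, 'cy': 183.8147783795077, 'xyz': array([0.07959845, 0.64731026, 0.67969862]), 'orientation': array([-0.39037028, -0.15852846,  0.31980927,  0.84864704])}
tube_a [([229.9, 175.0], 0.78, [0.563, 0.327, 0.063]), ([204.9, 201.3], 0.64, [0.532, 0.407, 0.075]), ([246.4, 233.3], 0.58, [0.433, 0.392, 0.069])]
gauge [([267.6, 213.4], 0.6, [0.474, 0.309, 0.014])]
gauge_seat [([265.8, 212.3], 0.87, [0.475, 0.313, 0.019]), ([287.2, 172.6], 0.45, [0.535, 0.203, 0.005])]
green_tray_floor [([288.6, 173.7], 0.89, [0.532, 0.201, 0.002])]
red_tray_floor [([331.7, 207.9], 0.82, [0.409, 0.2, 0.002])]
eyepiece_spare []
objective_can_1 [([267.8, 212.3], 0.74, [0.475, 0.308, 0.015]), ([270.0, 291.6], 0.61, [0.338, 0.422, 0.036])]
oil_bottle [([168.4, 189.9], 0.71, [0.65, 0.421, 0.014])]
top {'vfov': 54.13636806783695, 'cx': 251.1377658791939, 'cy': 195.54882812977215, 'xyz': array([0.31416221, 0.32813883, 0.8847398 ]), 'orientation': array([-0.69329825, -0.07866289,  0.07900601,  0.71197453])}
tube_a [([222.1, 173.9], 0.74, [0.56, 0.392, 0.038]), (
[... 711 characters left out ...]
 0.9, 'joints': array([ 1.22709193,  0.46860509, -0.04862294,  1.53251696,  0.02408941,
        1.14101315, -0.08227532]), 'joint_vel': array([-0.00145012, -0.00044975, -0.00015723,  0.00074   ,  0.00090596,
       -0.00026924, -0.0009739 ]), 'effort': array([ 2.58954969e-04, -5.07814801e+01, -8.04732065e-02, -2.36456144e+01,
       -6.11698162e-02,  3.10692913e-02, -9.80588197e-07]), 'tool_pos': array([ 0.20905978, -0.64181284,  0.24456229]), 'tcp_rot': array([1.50220699e-05, 9.87633825e-01, 1.56778271e-01, 3.17674307e-05]), 'force': array([ 0.21728469, -0.58597145, -0.02646222]), 'moment': array([ 0.01982073,  0.02430863, -0.02069557]), 'grip_force': 0.0, 'width': 0.0867951312543941} 0.022
```

View images.

View pics/scene0.png

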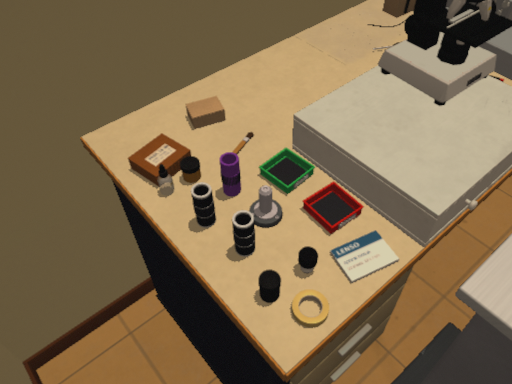

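View pics/top0.png

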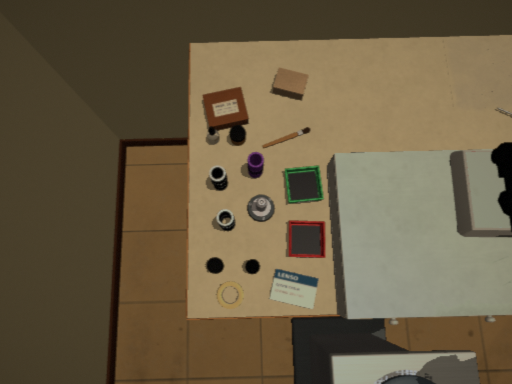

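Scene: two black tubes at (204,205) and (244,233), a purple look-alike at (230,175), the gauge at (265,207), the green tray at (287,170) and the red tray at (333,207). Top: tubes at (219,178) and (226,220), purple at (256,165), gauge at (261,207). Things that could be mistaken for a tube: purple tube, all-black can at (270,286) and eyepiece at (308,258) in the scene picture. The two black, white-ended tubes match the description. Next I fit point clouds and look at a close crop.

Run:
```python
from h import *
from scipy.optimize import least_squares
v,u=np.mgrid[0:384,0:512]
C={}
for n in ('scene','top'):
    D=np.load(n+'0.npy'); c,f,r=cal(n)
    d=np.stack([(u-c['cx'])/f,-(v-c['cy'])/f,-np.ones_like(u,float)],-1)
    P=(r.apply((d*D[...,None]).reshape(-1,3))+c['xyz'])[D.ravel()>0]; C[n]=P
    for nm,x,y,lo in [('tA',.55,.40,.02),('tB',.45,.39,.02),('purple',.56,.32,.02),('gauge',.475,.308,.02)]:
        m=(np.hypot(P[:,0]-x,P[:,1]-y)<.045)&(P[:,2]>lo)
        Q=P[m]; print(n,nm,len(Q),'ztop',np.round(np.percentile(Q[:,2],[50,90,98]),3),'bbox',np.round(np.percentile(Q[:,:2],[2,98],axis=0),3).tolist())
        rad=.0125 if nm=='gauge' else .0185
        if n=='scene':
            s=least_squares(lambda p:np.hypot(Q[:,0]-p[0],Q[:,1]-p[1])-rad,[x,y],loss='soft_l1',f_scale=.002); print('  fit',np.round(s.x,4))
    m=(P[:,2]<.01)&(P[:,2]>-.02)&(P[:,0]>.35)&(P[:,0]<.6)&(P[:,1]>.25)&(P[:,1]<.45); print('desk z',np.median(P[m,2]))
P=np.vstack(list(C.values()))
print('hmap rows y .6..-.8, cols x .1...1.0 (cm)')
for y in np.arange(.5,-.8,-.1):
    print(round(y,1),[int(100*max(P[(abs(P[:,0]-x)<.05)&(abs(P[:,1]-y)<.05),2],default=-1)) for x in np.arange(.1,1.05,.1)])
# pictures' crops
a=cv2.imread('pics/scene0.png')[140:270,160:380]; b=cv2.imread('pics/top0.png')[140:270,190:340]
cv2.imwrite('pics/c0.png',np.vstack([cv2.resize(a,(500,295),interpolation=2),cv2.resize(b,(500,300),interpolation=2)]))
print(R.from_quat([.98763,.15678,0,0]).as_matrix().round(3))
```

```text
scene tA 730 ztop [0.069 0.089 0.09 ] bbox [[0.531, 0.387], [0.564, 0.421]]
  fit [0.5493 0.4025]
scene tB 786 ztop [0.068 0.089 0.09 ] bbox [[0.432, 0.372], [0.465, 0.405]]
  fit [0.45   0.3865]
scene purple 664 ztop [0.068 0.089 0.091] bbox [[0.56, 0.302], [0.593, 0.336]]
  fit [0.5786 0.3173]
scene gauge 328 ztop [0.058 0.075 0.077] bbox [[0.473, 0.298], [0.492, 0.319]]
  fit [0.4865 0.3057]
desk z -0.0006728489764661338
top tA 315 ztop [0.07  0.09  0.091] bbox [[0.53, 0.381], [0.564, 0.415]]
top tB 247 ztop [0.075 0.09  0.091] bbox [[0.431, 0.365], [0.465, 0.4]]
top purple 313 ztop [0.069 0.09  0.091] bbox [[0.559, 0.297], [0.593, 0.33]]
top gauge 137 ztop [0.072 0.076 0.077] bbox [[0.472, 0.292], [0.495, 0.315]]
desk z -0.0007856413681059937
hmap rows y .6..-.8, cols x .1...1.0 (cm)
0.5 [-72, 0, 0, 0, 0, 0, 0, 0, 33, -100]
0.4 [-72, 0, 5, 9, 9, 9, 7, 3, 31, -100]
0.3 [-73, 0, 4, 4, 7, 9, 4, 3, 27, -100]
0.2 [0, 0, 1, 2, 2, 2, 0, 3, 24, -100]
0.1 [0, 10, 10, 10, 10, 10, 0, 0, 21, -100]
0.0 [1, 10, 10, 10, 10, 10, 0, 0, 18, -100]
-0.1 [1, 10, 10, 24, 27, 21, 0, 0, 14, -100]
-0.2 [0, 10, 10, 29, 28, 24, 0, 0, 13, -100]
-0.3 [-73, -73, 10, 24, 24, 0, 1, 0, 12, -100]
-0.4 [-73, -73, -73, 0, 0, -100, 1, 0, 5, -100]
-0.5 [-72, -73, -73, 6, 14, 13, 8, 5, 3, -100]
-0.6 [-72, -73, -73, -73, 13, -100, 6, 3, 0, -100]
-0.7 [-73, -72, -73, -73, -100, -100, -100, -100, -100, -100]
[[ 0.951  0.31   0.   ]
 [ 0.31  -0.951  0.   ]
 [ 0.     0.    -1.   ]]
```

View pics/c0.png

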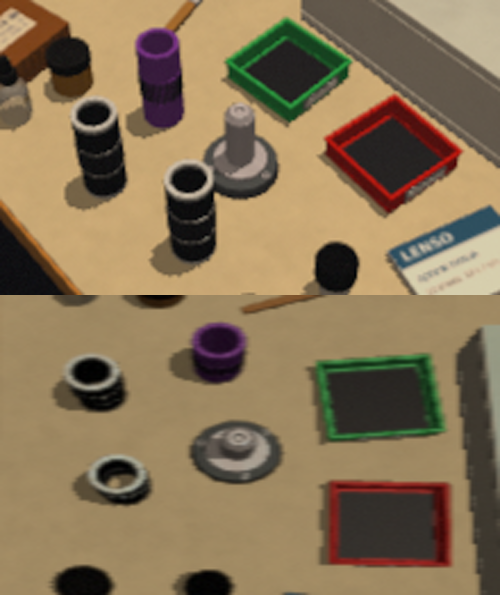

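```bash
python3 - <<'E'
from h import *
for n in ('scene','top'):
    D=np.load(n+'0.npy')
    v,u=np.nonzero(D>0)
    P=np.array([dep(n,(a,b),D) for a,b in zip(u,v)]); m=(P[:,1]<.1)&(P[:,2]>.13)&(P[:,0]<.8)
    k=np.argsort(-P[:,2]*m)[:2500:250]
    print(n,m.sum()); [print((u[i],v[i]),P[i].round(3)) for i in k]
E
python3 - <<'E'
import cv2
a=cv2.imread('pics/scene0.png')[0:140,340:512]; cv2.imwrite('pics/c1.png',cv2.resize(a,None,fx=4,fy=4,interpolation=2))
E
```

```text
Traceback (most recent call last):
  File "h.py", line 12, in dep
    o,d=ray(n,uv); return o+d*D[int(round(uv[1])),int(round(uv[0]))]
        ~~~^^^^^^
  File "h.py", line 8, in ray
    c,f,r=cal(n); d=np.array([(uv[0]-c['cx'])/f,-(uv[1]-c['cy'])/f,-1.0]); return np.array(c['xyz']),r.apply(d)
          ~~~^^^
  File "h.py", line 5, in cal
    c=vision.calibration(n); f=192/np.tan(np.radians(c['vfov'])/2)
ValueError: time passes only in moves, steps and waits
```

View pics/c1.png

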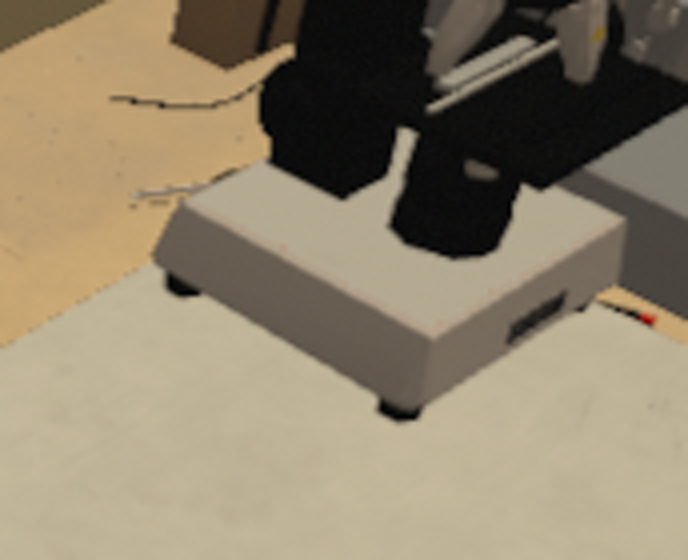

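The crop shows a tall microscope, cut off at the top of the picture, standing on the box between the start and the tubes. I'll go high over it. First move: raise the arm and turn the tool so that tool y lies along world x.

Emit:
send_rows([
  [8.7,0,0,-4.5,0,0,-0.9],
  [8.7,0,0,-4.5,0,0,-0.9],
  [8.7,0,0,-4.5,0,0,-0.9],
  [8.7,0,0,-4.5,0,0,-0.9],
  [8.7,0,0,-4.5,0,0,-0.9],
  [8.7,0,0,-4.5,0,0,-0.9],
  [8.7,0,0,-4.5,0,0,-0.9],
  [8.7,0,0,-4.5,0,0,-0.9],
], newtons=15)

```text
clock: 1.9
tool_pos: [0.2088, -0.6415, 0.6063]
tcp_rot: [0.0, 0.705, 0.709, -0.0]
force: [0.8, -0.3, -0.0]
width: 0.0871
grip_force: 0.0
```

Emit:
send_rows([
  [8.7,4.5,3,0,0,0,0],
  [8.7,4.5,3,0,0,0,0],
  [8.7,4.5,3,0,0,0,0],
  [8.7,4.5,3,0,0,0,0],
  [8.7,4.5,3,0,0,0,0],
  [8.7,4.5,3,0,0,0,0],
  [8.7,5,2,0,0,0,0],
  [8.7,5,2,0,0,0,0],
])

```text
clock: 2.9
tool_pos: [0.4292, -0.2698, 0.6047]
tcp_rot: [0.0, 0.707, 0.707, -0.0]
force: [-0.0, -0.2, 0.1]
width: 0.0871
grip_force: 0.0
```

Emit:
send_rows([
  [8.7,6,0,0,0,0,0],
  [8.7,6,0,0,0,0,0],
  [8.7,6,0,0,0,0,0],
  [8.7,6,0,0,0,0,0],
  [8.7,6,0,0,0,0,0],
  [8.7,6,0,0,0,0,0],
  [8.7,6,0,0,0,0,0],
  [8.7,6,0,0,0,0,0],
])

```text
clock: 3.9
tool_pos: [0.4279, 0.2099, 0.605]
tcp_rot: [0.001, 0.707, 0.707, 0.0]
force: [1.3, -0.3, 0.2]
width: 0.087
grip_force: 0.0
```

Emit:
send_rows([
  [8.7,2.2,0.26,4,0,0,0],
  [8.7,2.2,0.26,4,0,0,0],
  [8.7,2.2,0.26,4,0,0,0],
  [8.7,2.2,0.26,4,0,0,0],
  [8.7,2.2,0.26,4,0,0,0],
  [8.7,2.2,0.26,4,0,0,0],
  [8.7,2.2,0.26,4,0,0,0],
  [8.7,2.2,0.26,4,0,0,0],
])

```text
clock: 4.9
tool_pos: [0.4495, 0.3848, 0.2833]
tcp_rot: [0.0, 0.707, 0.707, 0.0]
force: [0.2, 0.3, -0.3]
width: 0.0871
grip_force: 0.0
```

Run:
```python
from h import *
print(ctrl.sense()['tool_pos'], ctrl.sense()['force'])
a,_=vision.capture('scene');b,_=vision.capture('top')
cv2.imwrite('pics/h1.png',np.vstack([cv2.resize(a[100:300,120:400],(560,300)),cv2.resize(b[100:300,120:400],(560,300))])[:,:,::-1])
```

```text
[0.44951949 0.38477491 0.28326451] [ 0.2368697   0.25749338 -0.32583209]
```

View pics/h1.png

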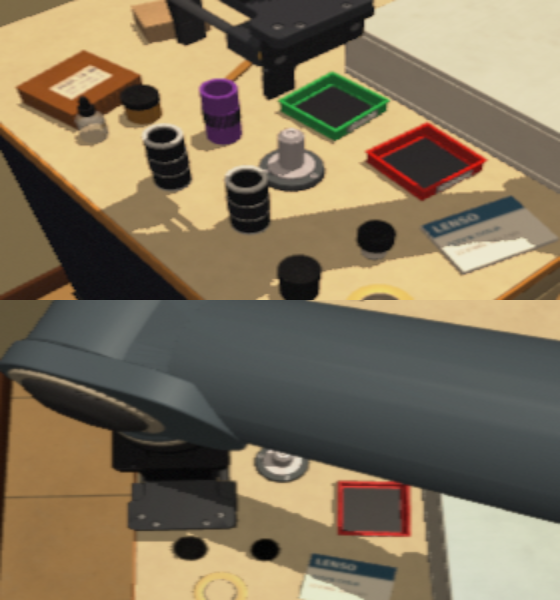

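The hover picture is as expected: the gripper is above tube B, with its fingers along x. The arm blocks the top view. Next I go down and grip.

Emit:
send_rows([
  [8.7,0,0,3.5,0,0,0],
  [8.7,0,0,3.5,0,0,0],
  [8.7,0,0,3.5,0,0,0],
  [8.7,0,0,3.5,0,0,0],
  [8.7,0,0,3.5,0,0,0],
  [8.7,0,0,2,0,0,0],
  [8.7,0,0,1.5,0,0,0],
  [8.7,0,0,0,0,0,0],
])

```text
clock: 6.0
tool_pos: [0.4493, 0.3841, 0.0744]
tcp_rot: [0.0, 0.707, 0.707, -0.0]
force: [0.5, 0.2, 0.5]
width: 0.0866
grip_force: 0.0
```

Emit:
send_rows([
  [5,0,0,0,0,0,0],
  [4.2,0,0,0,0,0,0],
  [3,0,0,0,0,0,0],
  [3,0,0,0,0,0,0],
  [3,0,0,0,0,0,0],
  [3,0,0,0,0,0,0],
  [3,0,0,0,0,0,0],
  [3,0,0,0,0,0,0],
], newtons=15)

```text
clock: 7.0
tool_pos: [0.4491, 0.3843, 0.0745]
tcp_rot: [0.0, 0.707, 0.707, -0.0]
force: [-0.7, -0.4, 0.2]
width: 0.0369
grip_force: 15.0
```

Emit:
send_rows([
  [3,0,0,-3,0,0,0],
  [3,0,0,-4,0,0,0],
  [3,0,0,-3,0,0,0],
  [3,-4,1.7,0,0,0,0],
  [3,-4,1.7,0,0,0,0],
  [3,0,0,0,0,0,0],
  [3,0,0,0,0,0,0],
  [3,0,0,0,0,0,0],
])

```text
clock: 8.0
tool_pos: [0.4824, 0.3057, 0.1746]
tcp_rot: [-0.0, 0.706, 0.708, 0.0]
force: [-0.3, 0.2, -1.1]
width: 0.0373
grip_force: 15.0
```

```bash
cat > look.py <<'E'
import sys
from h import *
from scipy.optimize import least_squares
def cloud(n,D):
    v,u=np.nonzero(D>0); c,f,r=cal(n)
    d=np.stack([(u-c['cx'])/f,-(v-c['cy'])/f,-np.ones(len(u))],-1)
    return r.apply(d*D[v,u][:,None])+c['xyz']
def cyl(P,x,y,lo,hi,rad,R0=.03):
    Q=P[(np.hypot(P[:,0]-x,P[:,1]-y)<R0)&(P[:,2]>lo)&(P[:,2]<hi)]
    s=least_squares(lambda p:np.hypot(Q[:,0]-p[0],Q[:,1]-p[1])-rad,[x,y],loss='soft_l1',f_scale=.002)
    return s.x.round(4),len(Q),np.sqrt(np.median(s.fun**2)).round(4)
E
python3 - <<'E'
from look import *
s=ctrl.sense(); print(s['tool_pos'],s['force'])
im,D=snap('scene','s2.png'); P=cloud('scene',D)
x,y=s['tool_pos'][:2]
print('tube lo',cyl(P,x,y+.003,.09,.13,.0185,.026),'all',cyl(P,x,y+.003,.10,.15,.0185,.026))
print('pin',cyl(P,.483,.308,.025,.068,.0125,.022))
P0=cloud('scene',np.load('scene0.npy'));print('pin0',cyl(P0,.483,.308,.025,.068,.0125,.022),'tB0',cyl(P0,.4485,.388,.02,.08,.0185),'tA0',cyl(P0,.5475,.404,.02,.08,.0185))
T0=cloud('top',np.load('top0.npy'))
print('top tB0',cyl(T0,.4485,.383,.02,.08,.0185),'pin0',cyl(T0,.483,.305,.025,.068,.0125,.022))
b=vision.capture('top')[0]
cv2.imwrite('pics/h2.png',np.vstack([cv2.resize(im[120:270,170:350],(540,400)),cv2.resize(b[140:240,180:340],(320,200))[:, :].copy() if 0 else np.zeros((1,540,3),np.uint8)])[:,:,::-1])
E
```

```text
[0.48235691 0.3057125  0.17463361] [-0.31261867  0.2287665  -1.11720921]
tube lo (array([0.4843, 0.3072]), 237, np.float64(0.0005)) all (array([0.4842, 0.3073]), 378, np.float64(0.0005))
pin (array([0.4861, 0.306 ]), 192, np.float64(0.0004))
pin0 (array([0.4863, 0.306 ]), 193, np.float64(0.0005)) tB0 (array([0.4501, 0.3864]), 540, np.float64(0.0009)) tA0 (array([0.5494, 0.4024]), 502, np.float64(0.0008))
top tB0 (array([0.4463, 0.3816]), 134, np.float64(0.0027)) pin0 (array([0.4849, 0.3025]), 38, np.float64(0.0002))
```

View pics/h2.png

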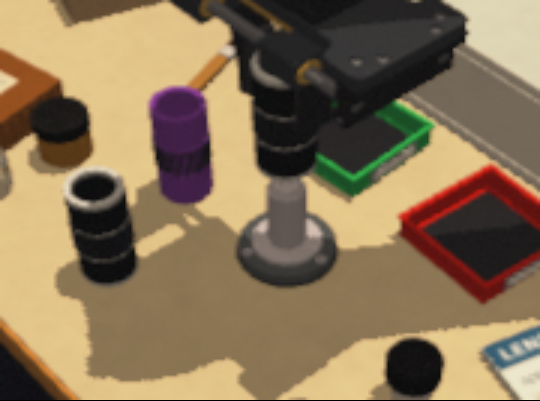

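Tube B hangs upright just over the pin. The fits show it 1.8 mm short in x and 1.2 mm over in y, so I correct that and lower it gently.

Emit:
send_rows([
  [3,-0.12,0.18,0,0,0,0],
  [3,0,0,1.2,0,0,0],
  [3,0,0,1.2,0,0,0],
  [3,0,0,0.6,0,0,0],
  [3,0,0,0.6,0,0,0],
  [3,0,0,0.6,0,0,0],
  [3,0,0,0.5,0,0,0],
  [3,0,0,0,0,0,0],
])

```text
clock: 9.1
tool_pos: [0.4849, 0.303, 0.1272]
tcp_rot: [-0.0, 0.707, 0.707, -0.0]
force: [0.2, 0.0, -1.3]
width: 0.0372
grip_force: 15.0
```

Emit:
send_rows([
  [3,0,0,0.6,0,0,0],
  [3,0,0,0.6,0,0,0],
  [3,0,0,0.5,0,0,0],
  [3,0,0,0.3,0,0,0],
  [3,0,0,0.3,0,0,0],
  [3,0,0,0.1,0,0,0],
  [3,0,0,0,0,0,0],
  [3,0,0,0,0,0,0],
])

```text
clock: 10.1
tool_pos: [0.4846, 0.3041, 0.1046]
tcp_rot: [-0.0, 0.707, 0.708, 0.0]
force: [-1.5, -0.0, 4.9]
width: 0.0371
grip_force: 15.0
```

Emit:
send_rows([
  [3,0,0,0.1,0,0,0],
  [3,0,0,0.1,0,0,0],
  [3,0,0,0,0,0,0],
  [3,0,0,0,0,0,0],
  [3,0,0,0,0,0,0],
  [3,0,0,0,0,0,0],
  [3,0,0,0,0,0,0],
  [3,0,0,0,0,0,0],
])

```text
clock: 11.1
tool_pos: [0.4847, 0.3044, 0.1041]
tcp_rot: [0.0, 0.707, 0.708, 0.001]
force: [-4.2, -2.9, 15.4]
width: 0.0373
grip_force: 15.1
```

Run:
```python
from look import *
s=ctrl.sense(); print(s['tool_pos'],s['force'],s['moment'])
im,D=snap('scene','s3.png'); P=cloud('scene',D)
print(cyl(P,.485,.306,.04,.09,.0185,.026),'pin above shoulder',cyl(P,.486,.306,.018,.03,.0125,.018))
Q=P[(np.hypot(P[:,0]-.485,P[:,1]-.306)<.024)]; print('tube ztop',np.percentile(Q[Q[:,2]<.14,2],[95,99]))
b,_=vision.capture('top')
cv2.imwrite('pics/h3.png',cv2.resize(im[150:250,210:330],(720,600),interpolation=2)[:,:,::-1])
```

```text
[0.48470073 0.30435656 0.10407704] [-4.23676448 -2.85535269 15.4270672 ] [-0.65877797  1.12922154  0.07289446]
(array([0.4865, 0.306 ]), 320, np.float64(0.0006)) pin above shoulder (array([0.4851, 0.306 ]), 15, np.float64(0.0011))
tube ztop [0.11830248 0.12936554]
```

View pics/h3.png

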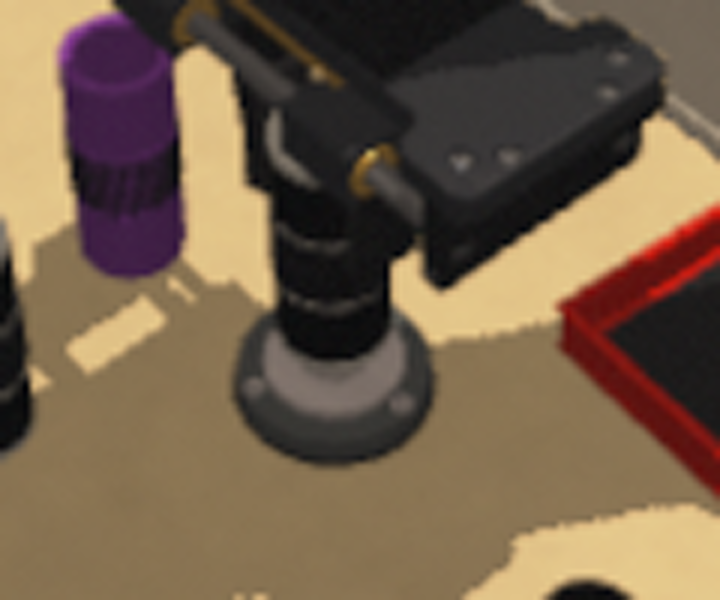

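The picture shows the lower end standing well clear of the shoulder, about 14 mm up. That is where the ring should catch, and the force is rising at 15 N, so tube B stopped short and goes in the red tray. I lift it and measure the trays.

Emit:
send_rows([
  [3,0,0,-0.5,0,0,0],
  [3,0,0,-1.5,0,0,0],
  [3,0,0,-1.5,0,0,0],
  [3,0,0,-1.5,0,0,0],
  [3,0,0,-1.5,0,0,0],
  [3,0,0,-1.5,0,0,0],
  [3,0,0,-0.5,0,0,0],
  [3,0,0,0,0,0,0],
])

```text
clock: 12.2
tool_pos: [0.4851, 0.3031, 0.1868]
tcp_rot: [0.0, 0.707, 0.707, 0.0]
force: [-0.3, -0.1, -1.4]
width: 0.0375
grip_force: 15.0
```

Run:
```python
from look import *
for n in ('scene','top'):
    im=cv2.imread(f'pics/{n}0.png').astype(int); D=np.load(n+'0.npy'); B,G,Rr=im[...,0],im[...,1],im[...,2]
    for nm,m in (('red',(Rr>90)&(G<50)&(B<60)),('green',(G>70)&(Rr<60)&(B<110))):
        P=cloud(n,np.where(m,D,0)); P=P[(P[:,2]>.017)&(P[:,2]<.03)&(P[:,1]>.1)&(P[:,1]<.3)&(P[:,0]>.3)&(P[:,0]<.65)]
        r=cv2.minAreaRect(P[:,:2].astype(np.float32)*1000); print(n,nm,len(P),np.round(r[0],1),np.round(r[1],1),round(r[2],1))
print(ctrl.sense()['tool_pos'],ctrl.sense()['force'])
```

```text
scene red 303 [406.2 204.5] [83.  82.6] 88.0
scene green 245 [536.2 204.2] [81.2 82.4] 3.4
top red 196 [405.8 200.6] [81.2 80.7] 87.2
top green 177 [535.3 200.8] [82.1 80.2] 4.2
[0.48513226 0.30309303 0.18681459] [-0.34912478 -0.11437034 -1.36826958]
```

Emit:
send_rows([
  [3,-2.5,-2,0,0,0,0],
  [3,-2.5,-2,0,0,0,0],
  [3,-2.5,-2,0,0,0,0],
  [3,-2.5,-1.9,1,0,0,0],
  [3,0,0,3,0,0,0],
  [3,0,0,3,0,0,0],
  [3,0,0,2,0,0,0],
  [3,0,0,1,0,0,0],
])

```text
clock: 13.2
tool_pos: [0.4053, 0.2027, 0.0852]
tcp_rot: [-0.001, 0.707, 0.707, -0.001]
force: [1.8, -0.2, -1.7]
width: 0.037
grip_force: 15.0
```

Emit:
send_rows([
  [3,0,0,0.3,0,0,0],
  [3,0,0,0.1,0,0,0],
  [3,0,0,0.1,0,0,0],
  [3,0,0,0.1,0,0,0],
  [3,0,0,0,0,0,0],
  [3,0,0,0,0,0,0],
  [3,0,0,0,0,0,0],
  [3,0,0,0,0,0,0],
])

```text
clock: 14.2
tool_pos: [0.4061, 0.2031, 0.0806]
tcp_rot: [0.0, 0.707, 0.707, 0.0]
force: [0.1, -0.7, -1.1]
width: 0.0373
grip_force: 15.0
```

Emit:
send_rows([
  [3,0,0,0.1,0,0,0],
  [3,0,0,0.1,0,0,0],
  [3,0,0,0.1,0,0,0],
  [3,0,0,0.05,0,0,0],
  [3,0,0,0.05,0,0,0],
  [3,0,0,0,0,0,0],
  [3,0,0,0,0,0,0],
  [3,0,0,0,0,0,0],
])

```text
clock: 15.2
tool_pos: [0.4061, 0.2033, 0.0773]
tcp_rot: [0.001, 0.707, 0.707, -0.0]
force: [-2.1, -2.1, 9.5]
width: 0.0372
grip_force: 15.0
```

Emit:
send_rows([
  [3,0,0,-0.05,0,0,0],
  [4.5,0,0,0,0,0,0],
  [6.5,0,0,0,0,0,0],
  [6.5,0,0,0,0,0,0],
  [6.5,0,0,-1,0,0,0],
  [6.5,0,0,-3,0,0,0],
  [6.5,0,0,-4,0,0,0],
  [6.5,0,0,-4,0,0,0],
])

```text
clock: 16.2
tool_pos: [0.4058, 0.2033, 0.1987]
tcp_rot: [-0.0, 0.707, 0.708, 0.0]
force: [0.8, 0.3, 0.9]
width: 0.0648
grip_force: 0.0
```

Run:
```python
from look import *
s=ctrl.sense(); print(s['tool_pos'])
im,D=snap('scene','s4.png'); P=cloud('scene',D)
print('tube in red',cyl(P,.406,.204,.03,.085,.0185),'tA',cyl(P,.5475,.404,.02,.08,.0185))
Q=P[np.hypot(P[:,0]-.406,P[:,1]-.204)<.025];print(np.percentile(Q[Q[:,2]<.11,2],98))
```

```text
[0.40584802 0.2032785  0.19865135]
tube in red (array([0.4073, 0.2052]), 484, np.float64(0.0008)) tA (array([0.5495, 0.4024]), 503, np.float64(0.0008))
0.0932665651360371
```

Tube B stands in the red tray, top at 93 mm. Comparing its fit with the TCP gives the camera bias, which puts tube A at about (0.548, 0.4005).

Emit:
send_rows([
  [6.5,4,2.8,0,0,0,0],
  [6.5,4,2.8,0,0,0,0],
  [6.5,4,2.8,0,0,0,0],
  [6.5,4,2.8,0,0,0,0],
  [6.5,3.7,3,0,0,0,0],
  [6.5,0,0,3,0,0,0],
  [6.5,0,0,3,0,0,0],
  [6.5,0,0,0,0,0,0],
])

```text
clock: 17.25
tool_pos: [0.547, 0.3988, 0.1347]
tcp_rot: [-0.0, 0.707, 0.707, -0.002]
force: [-0.1, 0.8, 0.5]
width: 0.0651
grip_force: 0.0
```

Emit:
send_rows([
  [6.5,0,0,3,0,0,0],
  [6.5,0,0,2.4,0,0,0],
  [6.5,0,0,1,0,0,0],
  [3,0,0,0,0,0,0],
  [3,0,0,0,0,0,0],
  [3,0,0,0,0,0,0],
  [3,0,0,0,0,0,0],
  [3,0,0,0,0,0,0],
])

```text
clock: 18.25
tool_pos: [0.5481, 0.4006, 0.0738]
tcp_rot: [0.0, 0.707, 0.707, 0.001]
force: [-0.4, -0.9, 3.6]
width: 0.0374
grip_force: 15.0
```

Emit:
send_rows([
  [3,0,0,-3,0,0,0],
  [3,0,0,-4,0,0,0],
  [3,0,0,-3,0,0,0],
  [3,-3.2,-2.1,0,0,0,0],
  [3,-3.2,-2.1,0,0,0,0],
  [3,-3.2,-2.1,0,0,0,0],
  [3,0,0,0,0,0,0],
  [3,0,0,0,0,0,0],
])

```text
clock: 19.25
tool_pos: [0.4855, 0.3045, 0.1732]
tcp_rot: [-0.0, 0.707, 0.707, 0.001]
force: [-0.2, 0.5, -0.8]
width: 0.0371
grip_force: 15.0
```

Run:
```python
from look import *
s=ctrl.sense(); print(s['tool_pos'],s['force'])
im,D=snap('scene','s5.png'); P=cloud('scene',D)
x,y=s['tool_pos'][:2]
print('tube',cyl(P,x+.0015,y+.002,.09,.14,.0185,.026),'pin',cyl(P,.483,.308,.025,.068,.0125,.022))
Q=P[(np.hypot(P[:,0]-.486,P[:,1]-.306)<.024)&(P[:,2]>.08)]; print('bottom',np.percentile(Q[:,2],[0.5,2]))
```

```text
[0.48549659 0.30449218 0.17320098] [-0.20732044  0.48336668 -0.79194727]
tube (array([0.4875, 0.3057]), 328, np.float64(0.0005)) pin (array([0.4862, 0.3058]), 190, np.float64(0.0005))
bottom [0.09895127 0.10027351]
```

Emit:
send_rows([
  [3,0,-0.1,0,0,0,0],
  [3,0,0,1.2,0,0,0],
  [3,0,0,1,0,0,0],
  [3,0,0,0.6,0,0,0],
  [3,0,0,0.6,0,0,0],
  [3,0,0,0.6,0,0,0],
  [3,0,0,0.6,0,0,0],
  [3,0,0,0.6,0,0,0],
])

```text
clock: 20.3
tool_pos: [0.4841, 0.3042, 0.1207]
tcp_rot: [0.0, 0.707, 0.707, 0.0]
force: [-0.7, 0.5, -1.9]
width: 0.0373
grip_force: 15.0
```

Emit:
send_rows([
  [3,0,0,0.6,0,0,0],
  [3,0,0,0.5,0,0,0],
  [3,0,0,0.3,0,0,0],
  [3,0,0,0.2,0,0,0],
  [3,0,0,0.2,0,0,0],
  [3,0,0,0.1,0,0,0],
  [3,0,0,0,0,0,0],
  [3,0,0,0,0,0,0],
])

```text
clock: 21.3
tool_pos: [0.4841, 0.3042, 0.1021]
tcp_rot: [0.0, 0.707, 0.707, 0.0]
force: [-0.6, 0.8, -1.7]
width: 0.0374
grip_force: 15.0
```

Emit:
send_rows([
  [3,0,0,0.3,0,0,0],
  [3,0,0,0.3,0,0,0],
  [3,0,0,0.2,0,0,0],
  [3,0,0,0.2,0,0,0],
  [3,0,0,0.1,0,0,0],
  [3,0,0,0.1,0,0,0],
  [3,0,0,0,0,0,0],
  [3,0,0,0,0,0,0],
])

```text
clock: 22.3
tool_pos: [0.4841, 0.3042, 0.0901]
tcp_rot: [0.0, 0.707, 0.707, 0.0]
force: [0.3, 0.1, -1.3]
width: 0.0375
grip_force: 15.0
```

Emit:
send_rows([
  [3,0,0,0.1,0,0,0],
  [3,0,0,0.05,0,0,0],
  [3,0,0,0.05,0,0,0],
  [3,0,0,0,0,0,0],
  [3,0,0,0,0,0,0],
  [3,0,0,0,0,0,0],
  [3,0,0,0,0,0,0],
  [3,0,0,0,0,0,0],
])

```text
clock: 23.3
tool_pos: [0.4842, 0.3045, 0.0897]
tcp_rot: [0.001, 0.707, 0.707, 0.0]
force: [-2.5, -2.3, 10.5]
width: 0.0374
grip_force: 15.0
```

Tube A sits on the shoulder, with contact at the expected height, so it goes in the green tray.

Emit:
send_rows([
  [3,0,0,-0.6,0,0,0],
  [3,0,0,-1.4,0,0,0],
  [3,0,0,-1.5,0,0,0],
  [3,0,0,-1.5,0,0,0],
  [3,0,0,-1.5,0,0,0],
  [3,0,0,-1.5,0,0,0],
  [3,0,0,-1.2,0,0,0],
  [3,0,0,0,0,0,0],
])

```text
clock: 24.3
tool_pos: [0.4844, 0.3045, 0.1811]
tcp_rot: [0.0, 0.707, 0.707, 0.001]
force: [-0.6, 0.2, -2.4]
width: 0.0373
grip_force: 15.0
```

Emit:
send_rows([
  [3,-3,1.5,0,0,0,0],
  [3,-3,1.5,0,0,0,0],
  [3,-3,1.5,0,0,0,0],
  [3,-1.2,0.7,0,0,0,0],
  [3,0,0,3,0,0,0],
  [3,0,0,3,0,0,0],
  [3,0,0,2.5,0,0,0],
  [3,0,0,0.8,0,0,0],
])

```text
clock: 25.3
tool_pos: [0.5347, 0.2026, 0.0854]
tcp_rot: [-0.001, 0.706, 0.708, -0.001]
force: [0.3, 0.3, -1.4]
width: 0.0373
grip_force: 15.0
```

Emit:
send_rows([
  [3,0,0,0.2,0,0,0],
  [3,0,0,0.1,0,0,0],
  [3,0,0,0.1,0,0,0],
  [3,0,0,0,0,0,0],
  [3,0,0,0,0,0,0],
  [3,0,0,0,0,0,0],
  [3,0,0,0,0,0,0],
  [3,0,0,0,0,0,0],
])

```text
clock: 26.3
tool_pos: [0.5361, 0.2022, 0.083]
tcp_rot: [0.0, 0.707, 0.707, -0.0]
force: [-0.9, -0.9, -1.2]
width: 0.0375
grip_force: 15.0
```

Emit:
send_rows([
  [3,0,0,0.2,0,0,0],
  [3,0,0,0.2,0,0,0],
  [3,0,0,0.1,0,0,0],
  [3,0,0,0.1,0,0,0],
  [3,0,0,0.05,0,0,0],
  [3,0,0,0,0,0,0],
  [3,0,0,0,0,0,0],
  [3,0,0,0,0,0,0],
])

```text
clock: 27.3
tool_pos: [0.5361, 0.2022, 0.0768]
tcp_rot: [0.0, 0.707, 0.707, 0.0]
force: [-1.1, -1.1, 3.1]
width: 0.0373
grip_force: 15.0
```

Emit:
send_rows([
  [4.5,0,0,0,0,0,0],
  [6.5,0,0,0,0,0,0],
  [6.5,0,0,0,0,0,0],
  [6.5,0,0,-1,0,0,0],
  [6.5,0,0,-3,0,0,0],
  [6.5,0,0,-5,0,0,0],
  [6.5,0,0,-6,0,0,0],
  [6.5,0,0,-6,0,0,0],
])

```text
clock: 28.3
tool_pos: [0.5358, 0.2023, 0.2891]
tcp_rot: [0.0, 0.707, 0.708, 0.0]
force: [-0.3, -0.1, 0.3]
width: 0.0647
grip_force: 0.0
```

Run:
```python
from look import *
s=ctrl.sense(); print(s['tool_pos'],s['width'])
im,D=snap('scene','s6.png'); P=cloud('scene',D)
for nm,x,y in (('red',.406,.204),('green',.537,.204)):
    Q=P[np.hypot(P[:,0]-x,P[:,1]-y)<.025];print(nm,cyl(P,x,y,.03,.085,.0185),np.percentile(Q[Q[:,2]<.11,2],98))
cv2.imwrite('pics/h6.png',cv2.resize(im[80:330,100:420],(768,600))[:,:,::-1])
```

```text
[0.53577053 0.20229382 0.28906296] 0.06470790714265355
red (array([0.4075, 0.2052]), 489, np.float64(0.0008)) 0.09318895151259746
green (array([0.5378, 0.2042]), 427, np.float64(0.0008)) 0.09297094640443093
```

View pics/h6.png

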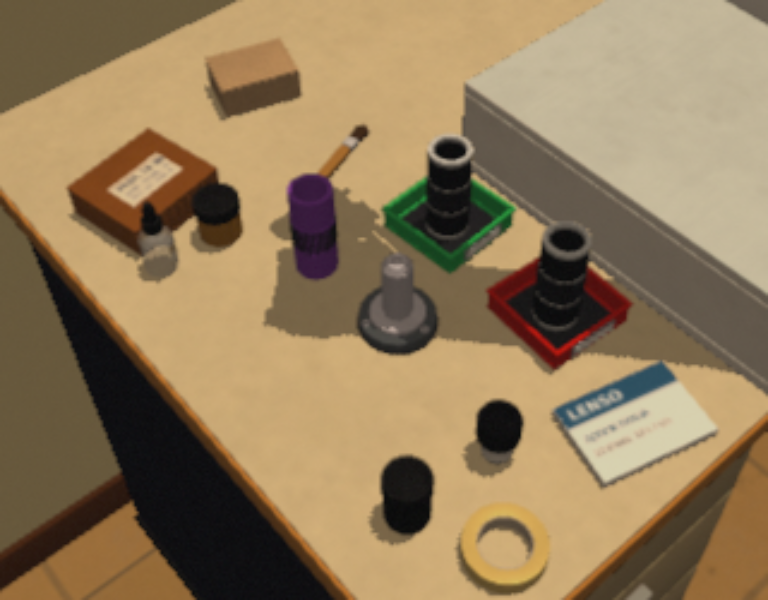

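Both tubes stand upright in their trays, at (448,190) green and (562,275) red in this crop. Everything else is where it was.

```bash
python3 -c "
from plant import ticket
print(ticket.close_job())"
```

```text
the job is handed in; nothing more can be done
None
```

Job handed in at about 28 s: tube_b-side tube (the one nearer the robot) stopped short on the pin and stands in the red tray, then the other tube went fully down and stands in the green tray; which of the two carries the name tube_a or tube_b can't be told from the images.

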